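# Clear the chips and pull the battery cassette

## Task

With the scraper block held in the fingers, sweep the three loose chips off the dock's deck into its catch tray (do not touch the chips with the fingers, and let none fall into the battery bay), then stand the scraper block back on the bench and let go of it. Then pinch the two orange side catches of the battery cassette together and lift the cassette straight out, and finish holding it still and upright by the pinched catches, its underside at least 5 cm above the deck. Leave the brass tin, the meter and the circuit board where they are.

Things in the scene. Friction and masses are not known exactly. Their poses are not given: they have to be found in the camera images.
- dock: low slate-coloured bench charging dock with an aluminium top, fixed to the bench. Origin on the bench under the deck's middle; z up; yaw within 0.35 rad of 0. Deck: flat, rimless, top 40 mm above the bench, dock x -65 to +65, dock y -110 to +110 mm. The chips lie on its +y half (dock y +10 to +110), the battery bay is in its -y half, the catch tray runs along its +x edge
- bay (a point): centre of the battery bay's opening, at deck height (dock x 0, y -55, z 40 mm); axes as the dock. The opening is 63 x 63 mm, its floor 24 mm below the deck. The deck is 8 mm thick and the cassette's catches hook beneath it along the bay's +y and -y edges
- tray (a point): centre of the catch tray's floor (dock x +91, y 0, z 8 mm); axes as the dock. Open trough along the deck's +x edge, away from the robot: dock x +65 to +117, y -107 to +107 mm inside, 3 mm walls up to 26 mm above the bench on its other three sides. What is pushed over the deck's +x edge drops into it
- cassette: dark grey battery cassette, 60 (x) x 40 (y) x 68 (z) mm, foot 60 x 60 mm (lowest 13 mm), 180 to 350 g. Origin at the centre of its underside, z up, yaw as the dock. Starts seated on the bay floor, top 44 mm above the deck, 1.5 mm play round the foot. Orange catches on its +y and -y sides; while they are out, hooks hold it down. Press both fully in and lift straight up
- catch_l (a joint): travel in m of the orange catch on the cassette's +y side: 0 out, 0.0065 fully in; springs back with 4 N (out) to 10 N (in); hook free from 0.0045. Upright plate 26 mm wide (x), reaching 38 mm above the deck; 60 mm over both plates when out, 47 mm when in. Grip both from above, fingers closing along y, 15 to 35 mm above the deck; 40 N drives both to their stops and carries the cassette
- catch_r (a joint): the same for the catch on the cassette's -y side (outer face at cassette y -30 mm when out, -23.5 mm when in)
- scraper: scraper block standing on the bench left or right of the dock; 110 to 225 g. Origin at the centre of its underside, yaw within 0.6 rad of 0. Cream foot 22 (x) x 100 (y) x 14 mm high, flat wiping faces to +x and -x; blue grip above it 24 (x) x 64 (y) mm, height 14 to 56 mm: take it from above across the 24 mm. Centred on dock y +55, parallel to dock y, it covers all three chips
- chip1: loose square black chip with steel edge, 16 x 16 mm, 6 mm thick, about 12 g; origin at the centre of its underside. Starts flat on the bare half of the dock's deck, with its centre at dock x -20 to +40 and dock y +24 to +29 mm, at any yaw
- chip2: loose square black chip with steel edge, 16 x 16 mm, 6 mm thick, about 12 g; origin at the centre of its underside. Starts flat on the bare half of the dock's deck, with its centre at dock x -20 to +40 and dock y +53 to +57 mm, at any yaw
- chip3: loose square black chip with steel edge, 16 x 16 mm, 6 mm thick, about 12 g; origin at the centre of its underside. Starts flat on the bare half of the dock's deck, with its centre at dock x -20 to +40 and dock y +81 to +86 mm, at any yaw
- tin: bystander: round brass tin of cleaning wool, 80 mm across, 34 mm high, on the other side of the dock from the scraper; origin at the centre of its underside
- meter: bystander: amber handheld meter lying flat, 160 (x) x 76 (y) x 41 mm; origin at the centre of its underside; beyond and beside the dock
- board: bystander: green circuit board lying flat, 120 (x) x 70 (y) x 12 mm with parts; origin at the centre of its underside; beyond and beside the dock

How it is judged:
On the way, in this order (a step that is already met when the one before it is completed fails the run):
1. all three chips lie in the catch tray while the scraper is held and the cassette is still seated (x of chip1 in the frame of dock between 0.065 and 0.12 m and y of chip1 in the frame of dock between -0.11 and 0.11 m and z of each of chip1, chip2, chip3 in the frame of dock below 0.034 m and x of chip2 in the frame of dock between 0.065 and 0.12 m and y of chip2 in the frame of dock between -0.11 and 0.11 m and x of chip3 in the frame of dock between 0.065 and 0.12 m and y of chip3 in the frame of dock between -0.11 and 0.11 m and z of cassette in the frame of dock below 0.022 m and horizontal distance between cassette and dock below 0.065 m and contact force between the fingers and scraper above 1 N), for 0.2 s.
2. the scraper stands on the bench, let go, with the cassette still seated (x of chip1 in the frame of dock between 0.065 and 0.12 m and y of chip1 in the frame of dock between -0.11 and 0.11 m and z of each of chip1, chip2, chip3 in the frame of dock below 0.034 m and x of chip2 in the frame of dock between 0.065 and 0.12 m and y of chip2 in the frame of dock between -0.11 and 0.11 m and x of chip3 in the frame of dock between 0.065 and 0.12 m and y of chip3 in the frame of dock between -0.11 and 0.11 m and z of cassette in the frame of dock below 0.022 m and horizontal distance between cassette and dock below 0.065 m and height (world z) of scraper below 0.008 m and angle between scraper's own z axis and vertical below 0.1 rad and contact force between the fingers and scraper below 0.05 N and linear speed of scraper below 0.02 m/s), for 0.2 s.
3. both catches are pinched in with the cassette still in its bay (value of joint each of catch_l, catch_r above 0.0045 m and z of cassette in the frame of dock below 0.03 m and contact force between the fingers and cassette above 2 N), for 0.1 s.
At the end, for the whole second after the job is handed in: Held by both catches (each in over 4.5 mm), the cassette is still, within 15 degrees of upright, its underside over 40 mm above the deck, carried by nothing else; all three chips lie in the catch tray; the scraper stands on the bench (within 6 degrees and 8 mm), let go (x of chip1 in the frame of dock between 0.065 and 0.12 m and y of chip1 in the frame of dock between -0.11 and 0.11 m and z of each of chip1, chip2, chip3 in the frame of dock below 0.034 m and x of chip2 in the frame of dock between 0.065 and 0.12 m and y of chip2 in the frame of dock between -0.11 and 0.11 m and x of chip3 in the frame of dock between 0.065 and 0.12 m and y of chip3 in the frame of dock between -0.11 and 0.11 m and height (world z) of scraper below 0.008 m and angle between scraper's own z axis and vertical below 0.1 rad and contact force between the fingers and scraper below 0.05 N and linear speed of scraper below 0.02 m/s and value of joint each of catch_l, catch_r above 0.0045 m and z of cassette in the frame of dock above 0.08 m and contact force between the fingers and cassette above 2 N and contact force between cassette and dock below 0.1 N and contact force between cassette and scraper below 0.1 N and angle between cassette's own z axis and vertical below 0.26 rad and linear speed of cassette below 0.03 m/s); the arm keeps its last pose, push and grip.
It fails at once if the tin, the meter or the board is shifted by more than 25 mm (distance of any of tin, meter, board from where it was at the start of the episode above 0.025 m).
It fails at once if a chip is touched by the fingers (more than 1 N) (contact force between the fingers and chip1 above 1 N or contact force between the fingers and chip2 above 1 N or contact force between the fingers and chip3 above 1 N).
It fails at once if a chip falls into the battery bay ((z of chip1 in the frame of bay below -0.008 m and x of chip1 in the frame of bay between -0.04 and 0.04 m and y of chip1 in the frame of bay between -0.04 and 0.04 m) or (z of chip2 in the frame of bay below -0.008 m and x of chip2 in the frame of bay between -0.04 and 0.04 m and y of chip2 in the frame of bay between -0.04 and 0.04 m) or (z of chip3 in the frame of bay below -0.008 m and x of chip3 in the frame of bay between -0.04 and 0.04 m and y of chip3 in the frame of bay between -0.04 and 0.04 m)).
It also fails if it takes over 66 s, if anything falls off the work surface, if the arm or the gripper's body presses on something with over 40 N, if the wrist force passes 120 N, or if a joint passes its speed limit or range.

## Robot

A 6-joint arm with a two-finger parallel gripper is mounted at the origin on the work surface. World frame = base frame: x ahead of the robot, y to its left, z up, the work surface at z = 0. Lengths are in m, angles in rad, forces in N, time in s.
With the tool pointing down it reaches from about 0.4 to 0.825 m from the base axis. Payload 7 kg.
Tool frame: the origin (TCP) lies midway between the tips of the shut fingers; the grasp point (between the pads) lies 19 mm behind it; y points along the fingers, z is the direction in which the jaws open and shut, and the axes are right-handed (so a half turn about y gives the same grasp; the last joint's range is limited). The gripper opens to 88 mm and grips with 3 to 60 N. Pads are 19 mm wide; open, the fingers measure 130 mm over their backs; the gripper's body (78 mm by 193 mm) begins 47 mm behind the grasp point.
Start: joints at [1.476, 0.359, 0.012, 0, -1.224, -0.288], TCP at [0.252, 0.626, 0.227] pointing down, gripper open.
Joint ranges: [-3.07, 3.07], [-1.43, 2.12], [-1.02, 1.25], [-3.03, 1.67], [-3.05, -0], [-3.03, 3.03]. Speed limits (rad/s): [2.39, 2.39, 3.01, 3.14, 3.14, 3.14].

## Interface

Orientations are given as [roll, pitch, yaw] about the fixed x, y, z axes, in that order (R = Rz(yaw) Ry(pitch) Rx(roll)).
In Python, from station import arm gives the robot as it stands.
- The arm moves only by the tool move_arm, never from a script. Its argument "deltas" is a list of rows, each an object with "dp": the shift along the tool's x, y, z in mm, a list of three; "rotation": the turn, a rotation vector about the tool's x, y, z in degrees, a list of three. A call has 1 to 5 rows; each row shifts and turns the pose as measured when the row begins, along the tool's axes as they then stand; what a row does not reach is not made up. A row lasts 1/12 s, in which the tool goes at most 41.7 mm and 7.16 degrees, less where a joint would pass 70% of its speed; a pose out of reach is approached as far as the arm can. A call is refused whole if a number of a shift passes 41.7 or a number of a turn 7.16, either way. A call with a gripper value outside its range is refused whole. "jaw" is the closure in counts, from 0 (fully open) to 255 (shut), set as the call begins (left out, the last holds). The fingers move at their own pace and stop on an object; "squeeze" is the grip in N (left out, the last holds). Time passes only in rows, so rows that do not move let the fingers close. It gives the time, the measured TCP pose, the force and the opening at its end, in the units of the state.
- arm.get_state(): the state, without advancing time (a new reading comes with each control period).
- arm.grab_frame(name): name is "scene" or "top"; returns a dict with "pixels" (480x640x3 uint8, red, green, blue), "z_map" (480x640 float32, m along the optical axis (not along the pixel's ray), 0 where there is no reading), "fx", "fy", "cx", "cy" (pixels), "cam_to_world" (4x4, takes a point from camera to world coordinates). Camera axes: x right, y down, z forward; pixel columns grow to the right and rows downward; lengths in m; the calibration is good to about 2 mm. A picture is of the moment at which its call begins.
- arm.job_done(): hands the job in, once; it reports no verdict.
The state is a dict: "t": time; "q": joint angles; "qd": joint speeds; "joint_efforts": joint torques, N m; "eef_pos": TCP position; "ee_rot": TCP orientation; "force": force on the tool from outside, world axes, zero at the start; "moment": the same for the moment, N m; "width": finger opening in m.
Only numpy, scipy, OpenCV 4.12 (cv2) and the standard library are available. Lean on these libraries where they do the work, as an engineer would, in place of code of your own. Each camera call takes 0.05 s, during which the arm holds its last target.

## Working session

There is one attempt and no reset: what is moved stays moved. The work goes in short steps, Python scripts to look and compute and a tool call to move; the robot and the scene stay as the last step left them, time stands still between calls to the robot, and variables do not carry over. Pictures are saved under pics/ and viewed, and the job is handed in when it is done.

Besides the shell and the picture viewer there is one more tool, called after "Request:" by a JSON object that holds its "api" and its "payload". move_arm: Moves the arm, as the interface text tells. Its arguments: {"type":"object","properties":{"deltas":{"type":"array","items":{"type":"object","properties":{"dp":{"type":"array","items":{"type":"number"}},"rotation":{"type":"array","items":{"type":"number"}}}}},"jaw":{"type":"number"},"squeeze":{"type":"number"}},"required":["deltas"]}

```bash
ls; mkdir -p pics; cat > h.py <<'E'
import numpy as np,cv2
from station import arm
def grab(n,save=None):
    f=arm.grab_frame(n)
    if save: cv2.imwrite('pics/'+save,cv2.cvtColor(f['pixels'],cv2.COLOR_RGB2BGR))
    return f
def ray(f,u,v,z):
    T=np.array(f['cam_to_world']);d=T[:3,:3]@np.array([(u-f['cx'])/f['fx'],(v-f['cy'])/f['fy'],1]);o=T[:3,3]
    return o+d*(z-o[2])/d[2]
def cloud(f):
    v,u=np.mgrid[:480,:640];z=f['z_map'];T=np.array(f['cam_to_world'])
    P=np.stack([(u-f['cx'])/f['fx']*z,(v-f['cy'])/f['fy']*z,z],-1)
    return P@T[:3,:3].T+T[:3,3]
E
python3 - <<'E'
from h import *
s=arm.get_state();print(s)
for n in('scene','top'):
    f=grab(n,n+'0.png');np.savez(n+'0.npz',**f);print(n,f['fx'],f['cx'],f['cy'],np.round(f['cam_to_world'],3))
E
```

```text
pics
{'t': 0.0, 'q': array([ 1.47610270e+00,  3.59411319e-01,  1.10590961e-02, -3.58170838e-04,
       -1.22408035e+00, -2.88106486e-01]), 'qd': array([-1.24498187e-03,  5.18084447e-05,  3.02421493e-04, -1.68699616e-03,
        1.15851892e-03, -1.32950134e-03]), 'joint_efforts': array([-2.55239347e-04, -5.82710123e+01,  2.93066096e+01,  6.99768528e+00,
        7.14881869e-03, -1.64678750e-04]), 'eef_pos': array([0.25196169, 0.62568884, 0.22560553]), 'ee_rot': array([-1.56913185e+00,  1.42141561e-04,  2.75867067e+00]), 'force': array([-0.57214225, -0.36784597,  0.41785369]), 'moment': array([-0.03020077, -0.01296774,  0.00828193]), 'width': 0.08740745177346745}
scene 500.0945954515079 318.9643203197138 238.94117350102678 [[-0.279  0.745 -0.606  1.239]
 [ 0.96   0.222 -0.17   0.179]
 [ 0.008 -0.629 -0.777  0.942]
 [ 0.     0.     0.     1.   ]]
top 436.6347916675478 317.1252904513279 235.22175809499598 [[-0.013 -0.993  0.118  0.472]
 [-1.     0.013 -0.004  0.007]
 [ 0.002 -0.118 -0.993  0.951]
 [ 0.     0.     0.     1.   ]]
```

View pics/scene0.png

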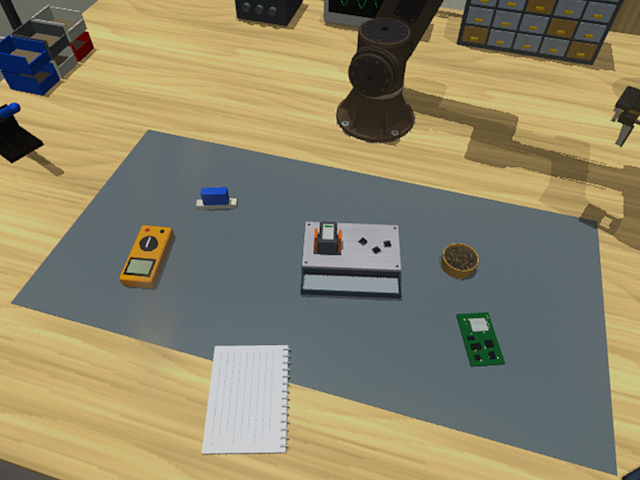

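View pics/top0.png

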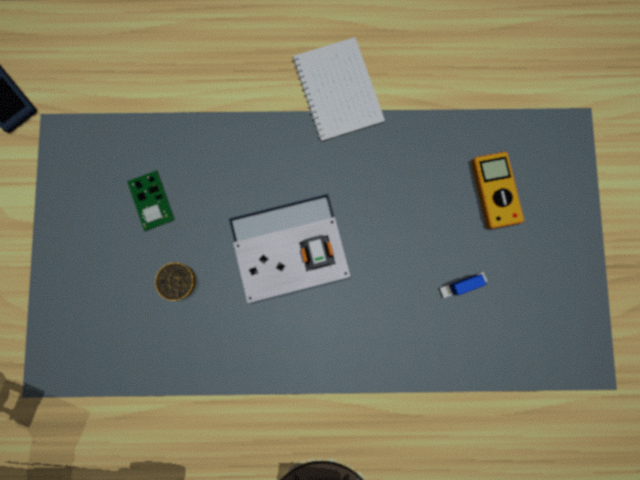

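The pictures show the dock in the middle (top view about 290,255), with its three chips at about (253,271), (264,259) and (280,266). The cassette is at (318,250), the scraper at (464,286) on the robot's right, and the tin at (175,281). Next I'll measure these.

```bash
cat > m.py <<'E'
from h import *
f=dict(np.load('top0.npz'));g=dict(np.load('scene0.npz'))
def rect(f,mask,z,name):
    n,l,st,c=cv2.connectedComponentsWithStats(mask.astype(np.uint8))
    k=1+np.argmax(st[1:,4]);m=(l==k).astype(np.uint8)
    cs,_=cv2.findContours(m,cv2.RETR_EXTERNAL,cv2.CHAIN_APPROX_NONE)
    p=max(cs,key=len)[:,0].astype(float)
    w=np.array([ray(f,u,v,z)[:2] for u,v in p])
    r=cv2.minAreaRect((w*1000).astype(np.float32));print(name,st[k,4],np.round(r[0],1),np.round(r[1],1),round(r[2],2));return r
for n,F in(('top',f),('scene',g)):
    px=F['pixels'].astype(int);P=cloud(F);hsv=cv2.cvtColor(F['pixels'],cv2.COLOR_RGB2HSV).astype(int)
    Z=P[...,2]
    ok=(P[...,0]>.25)&(P[...,0]<.8)&(abs(P[...,1])<.5)
    d=ok&(abs(Z-.04)<.006)&(px.min(-1)>110)&(hsv[...,1]<60)
    print(n,'deck z',np.median(Z[d]))
    rect(F,d,.04,'deck')
    b=ok&(hsv[...,0]>105)&(hsv[...,0]<130)&(hsv[...,1]>150)
    rect(F,b,.056,'blue'); print('blue z',np.percentile(Z[b],[5,50,95]))
    bt=b&(Z>.050);
    if bt.sum(): rect(F,bt,.056,'bluetop')
    c=ok&(hsv[...,2]>150)&(hsv[...,1]<80)&(Z<.03)&(P[...,1]<-.15)
    rect(F,c,.014,'cream')
    o=ok&(hsv[...,0]<18)&(hsv[...,1]>150)&(abs(P[...,1])<.15)
    nn,l,st,cc=cv2.connectedComponentsWithStats(o.astype(np.uint8))
    for i in range(1,nn):
        if st[i,4]>8: print('orange',cc[i],st[i,4],np.round(ray(F,*cc[i],.06),4), np.round(np.percentile(Z[l==i],[5,50,95]),3))
E
python3 m.py
python3 - <<'E'
from h import *
for n,(x,y,w,hh) in {'top':(220,180,280,130),'scene':(180,170,240,140)}.items():
    im=cv2.imread(f'pics/{n}0.png')[y:y+hh,x:x+w]
    cv2.imwrite(f'pics/{n}0c.png',cv2.resize(im,None,fx=2.8,fy=2.8,interpolation=cv2.INTER_CUBIC))
E
```

```text
top deck z 0.03982089645274145
deck 5412 [530.1  57.3] [129.9 220. ] 13.54
blue 415 [ 473.6 -301.6] [26.4 69.3] 19.36
blue z [0.02956983 0.0548134  0.05805063]
bluetop 345 [ 473.3 -305.6] [23.2 62.1] 19.36
cream 47 [ 458.9 -266.7] [19.3 10.4] 19.55
orange [328.61818182 248.83636364] 55 [ 0.5493 -0.0198  0.06  ] [0.015 0.062 0.079]
orange [304.73770492 254.98360656] 61 [0.5374 0.0291 0.06  ] [0.014 0.076 0.079]
scene deck z 0.04019289243983726
deck 3306 [530.7  56.5] [132.5 219.7] 13.65
blue 438 [ 490.6 -298. ] [58.5 66.1] 22.97
blue z [0.01969912 0.04701982 0.05792606]
bluetop 196 [ 477.  -306.4] [27.5 63.2] 16.7
cream 38 [ 459.5 -268.3] [20.9 16. ] 16.68
orange [315.47272727 240.41818182] 55 [ 0.5582 -0.0201  0.06  ] [0.028 0.057 0.08 ]
orange [339.1        241.58333333] 60 [0.5462 0.032  0.06  ] [0.029 0.063 0.079]
```

View pics/top0c.png

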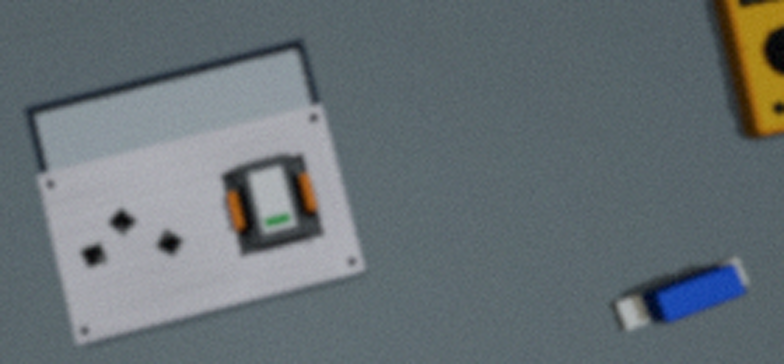

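```bash
cat >> h.py <<'E'
from scipy.spatial.transform import Rotation as Ro
DY=np.radians(13.57);DC=np.array([.5303,.057])
def d2w(x,y): # mm dock -> world m
    c,s=np.cos(DY),np.sin(DY);return DC+np.array([c*x-s*y,s*x+c*y])/1000
def w2d(p):
    c,s=np.cos(DY),np.sin(DY);d=(np.array(p[:2])-DC)*1000;return np.array([c*d[0]+s*d[1],-s*d[0]+c*d[1]])
def plan(xy,z,yaw,vmax=40,n=None):
    st=arm.get_state();p=st['eef_pos'].copy();R=Ro.from_euler('xyz',st['ee_rot'])
    t=np.array([*xy,z]);T=Ro.from_euler('xyz',[-np.pi/2,0,yaw])
    rv=(R.inv()*T).as_rotvec(degrees=True)
    k=n or max(1,int(np.ceil(max(np.linalg.norm(t-p)*1000/vmax,np.abs(rv).max()/7))))
    print('t',round(st['t'],2),'p',np.round(p*1e3,1),'dist',np.round((t-p)*1e3,1),'rv',np.round(rv,2),'F',np.round(st['force'],1),'w',round(st['width']*1e3,1),'rows',k)
    step=(t-p)*1000/k
    for i in range(k):
        print(np.round(R.inv().apply(step),1).tolist(),np.round(rv/k,2).tolist()); R=R*Ro.from_rotvec(rv/k,degrees=True)
E
python3 - <<'E'
from h import *
f=dict(np.load('top0.npz'));g=dict(np.load('scene0.npz'))
for F in (f,g):
    px=F['pixels'].astype(int);P=cloud(F)
    ok=(px.max(-1)<90)&(abs(P[...,2]-.044)<.008)
    n,l,st,cc=cv2.connectedComponentsWithStats(ok.astype(np.uint8))
    for i in range(1,n):
        d=w2d(ray(F,*cc[i],.045))
        if st[i,4]>6 and abs(d[0])<60 and 5<d[1]<105: print(st[i,4],np.round(d,1))
print('bay',d2w(0,-55))
plan((.46,.2),.22,2.3)
E
```

```text
35 [15.3 56.6]
37 [-8.5 26.6]
37 [-3.8 82.9]
38 [-6.7 26.3]
35 [-2.3 82.1]
40 [17.2 56.6]
bay [0.54320482 0.00353538]
t 0.1 p [252.  625.7 225.7] dist [ 208.  -425.7   -5.7] rv [-0.08 26.28 -0.03] F [-0.7  0.1 -0.3] w 87.6 rows 12
[-29.3, 0.5, 26.4] [-0.01, 2.19, -0.0]
[-30.3, 0.5, 25.3] [-0.01, 2.19, -0.0]
[-31.3, 0.5, 24.1] [-0.01, 2.19, -0.0]
[-32.2, 0.5, 22.9] [-0.01, 2.19, -0.0]
[-33.0, 0.5, 21.7] [-0.01, 2.19, -0.0]
[-33.8, 0.5, 20.4] [-0.01, 2.19, -0.0]
[-34.6, 0.5, 19.1] [-0.01, 2.19, -0.0]
[-35.3, 0.5, 17.7] [-0.01, 2.19, -0.0]
[-35.9, 0.5, 16.4] [-0.01, 2.19, -0.0]
[-36.5, 0.5, 15.0] [-0.01, 2.19, -0.0]
[-37.1, 0.5, 13.6] [-0.01, 2.19, -0.0]
[-37.6, 0.5, 12.2] [-0.01, 2.19, -0.0]
```

Request:
{"api": "move_arm", "payload": {"deltas": [{"dp":[-29,0,26],"rotation":[0,2.2,0]},{"dp":[-30,0,25],"rotation":[0,2.2,0]},{"dp":[-31,0,24],"rotation":[0,2.2,0]},{"dp":[-32,0,23],"rotation":[0,2.2,0]},{"dp":[-33,0,22],"rotation":[0,2.2,0]}], "jaw": 0, "squeeze": 40}}

```text
t: 0.52
eef_pos: [0.3362, 0.4478, 0.2205]
ee_rot: [-1.563, 0.002, 2.567]
force: [0.4, 0.9, 0.9]
width: 0.0877
```

Request:
{"api": "move_arm", "payload": {"deltas": [{"dp":[-34,0,20],"rotation":[0,2.2,0]},{"dp":[-34.5,0,19],"rotation":[0,2.2,0]},{"dp":[-35,0,18],"rotation":[0,2.2,0]},{"dp":[-36,0,16],"rotation":[0,2.2,0]},{"dp":[-36.5,0,15],"rotation":[0,2.2,0]}]}}

```text
t: 0.93
eef_pos: [0.4235, 0.2604, 0.2207]
ee_rot: [-1.562, 0.004, 2.368]
force: [1.5, 0.2, -0.3]
width: 0.0878
```

```bash
python3 - <<'E'
from h import *
plan((.474,-.306),.17,1.906)
E
```

```text
t 0.93 p [423.5 260.4 220.7] dist [  50.5 -566.4  -50.7] rv [-0.45 26.45 -0.34] F [ 1.5  0.2 -0.3] w 87.8 rows 15
[-28.8, 3.7, 24.6] [-0.03, 1.76, -0.02]
[-29.5, 3.7, 23.7] [-0.03, 1.76, -0.02]
[-30.3, 3.7, 22.8] [-0.03, 1.76, -0.02]
[-30.9, 3.6, 21.9] [-0.03, 1.76, -0.02]
[-31.6, 3.6, 20.9] [-0.03, 1.76, -0.02]
[-32.2, 3.6, 19.9] [-0.03, 1.76, -0.02]
[-32.8, 3.6, 18.9] [-0.03, 1.76, -0.02]
[-33.4, 3.5, 17.9] [-0.03, 1.76, -0.02]
[-33.9, 3.5, 16.9] [-0.03, 1.76, -0.02]
[-34.4, 3.5, 15.8] [-0.03, 1.76, -0.02]
[-34.9, 3.5, 14.8] [-0.03, 1.76, -0.02]
[-35.4, 3.5, 13.7] [-0.03, 1.76, -0.02]
[-35.8, 3.4, 12.6] [-0.03, 1.76, -0.02]
[-36.1, 3.4, 11.5] [-0.03, 1.76, -0.02]
[-36.5, 3.4, 10.4] [-0.03, 1.76, -0.02]
```

Request:
{"api": "move_arm", "payload": {"deltas": [{"dp":[-29,3,25],"rotation":[0,1.8,0]},{"dp":[-30,3,24],"rotation":[0,1.8,0]},{"dp":[-30,3,23],"rotation":[0,1.8,0]},{"dp":[-31,3,22],"rotation":[0,1.8,0]},{"dp":[-31.5,3,21],"rotation":[0,1.8,0]}]}}

```text
t: 1.35
eef_pos: [0.4393, 0.0611, 0.2067]
ee_rot: [-1.563, 0.006, 2.202]
force: [1.3, 0.6, -0.2]
width: 0.0872
```

Request:
{"api": "move_arm", "payload": {"deltas": [{"dp":[-32,4,20],"rotation":[0,1.8,0]},{"dp":[-33,4,19],"rotation":[0,1.8,0]},{"dp":[-33,4,18],"rotation":[0,1.8,0]},{"dp":[-34,4,17],"rotation":[0,1.8,0]},{"dp":[-34,4,16],"rotation":[0,1.8,0]}]}}

```text
t: 1.77
eef_pos: [0.4498, -0.137, 0.1881]
ee_rot: [-1.566, 0.007, 2.038]
force: [0.8, 1.1, 0.7]
width: 0.0876
```

Request:
{"api": "move_arm", "payload": {"deltas": [{"dp":[-35,3,15],"rotation":[0,1.8,0]},{"dp":[-35,3,14],"rotation":[0,1.8,0]},{"dp":[-36,3,13],"rotation":[0,1.8,0]},{"dp":[-36,3,11],"rotation":[0,1.8,0]}]}}

```text
t: 2.1
eef_pos: [0.4567, -0.2964, 0.1763]
ee_rot: [-1.567, 0.007, 1.906]
force: [0.3, 0.8, 0.6]
width: 0.0877
```

```bash
python3 - <<'E'
from h import *
f=grab('scene','s1.png');np.savez('s1.npz',**f)
plan((.4735,-.3058),.13,1.906)
E
```

```text
t 2.15 p [ 456.7 -301.5  175.3] dist [ 16.8  -4.3 -45.3] rv [-0.31 -0.25 -0.41] F [ 5.  -5.6  2.4] w 87.5 rows 2
[-4.6, 22.6, -7.4] [-0.15, -0.12, -0.21]
[-4.7, 22.6, -7.3] [-0.15, -0.12, -0.21]
```

View pics/s1.png

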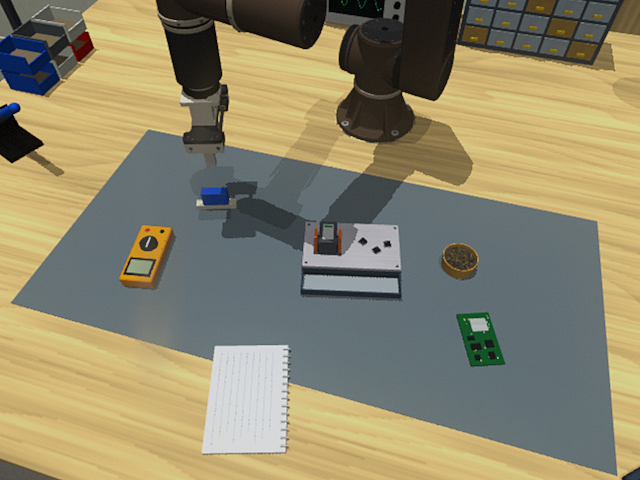

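The gripper hangs just behind and above the scraper, which is at about (215,197). Aligning, then descending.

Request:
{"api": "move_arm", "payload": {"deltas": [{"dp":[-4.5,20,-7.5],"rotation":[-0.2,-0.2,-0.2]},{"dp":[-4.5,20,-7.5],"rotation":[-0.2,0,-0.2]},{"dp":[0,0,0]}]}}

```text
$.deltas[2]: bad value
```

```bash
python3 - <<'E'
from h import *
plan((.4735,-.3058),.022,1.906)
E
```

```text
t 2.15 p [ 456.7 -301.5  175.3] dist [  16.8   -4.3 -153.3] rv [-0.31 -0.25 -0.41] F [ 5.  -5.6  2.4] w 87.5 rows 4
[-2.1, 38.3, -3.8] [-0.08, -0.06, -0.1]
[-2.2, 38.3, -3.8] [-0.08, -0.06, -0.1]
[-2.2, 38.3, -3.7] [-0.08, -0.06, -0.1]
[-2.3, 38.3, -3.7] [-0.08, -0.06, -0.1]
```

Request:
{"api": "move_arm", "payload": {"deltas": [{"dp":[-4.5,20,-7.5],"rotation":[-0.2,-0.2,-0.2]},{"dp":[-4.5,20,-7.5],"rotation":[-0.2,0,-0.2]},{"dp":[0,20,0],"rotation":[0,0,0]}]}}

```text
t: 2.4
eef_pos: [0.4753, -0.3121, 0.1163]
ee_rot: [-1.577, 0.004, 1.896]
force: [-0.1, -0.2, 0.0]
width: 0.0877
```

```bash
python3 - <<'E'
from h import *
plan((.4735,-.3058),.022,1.906,vmax=30)
E
```

```text
t 2.4 p [ 475.3 -312.1  116.3] dist [ -1.8   6.3 -94.3] rv [ 0.37 -0.55 -0.25] F [-0.1 -0.2  0. ] w 87.7 rows 4
[1.8, 23.6, 0.1] [0.09, -0.14, -0.06]
[1.7, 23.6, 0.0] [0.09, -0.14, -0.06]
[1.7, 23.6, -0.0] [0.09, -0.14, -0.06]
[1.7, 23.6, -0.1] [0.09, -0.14, -0.06]
```

Request:
{"api": "move_arm", "payload": {"deltas": [{"dp":[2,24,0],"rotation":[0.1,-0.3,0]},{"dp":[2,24,0],"rotation":[0.1,-0.2,0]},{"dp":[1.5,23,0],"rotation":[0.1,0,0]},{"dp":[1,20,0],"rotation":[0.1,0,0]},{"dp":[0,0,0],"rotation":[0,0,0]}]}}

```text
t: 2.82
eef_pos: [0.47, -0.3061, 0.0165]
ee_rot: [-1.564, -0.0, 1.902]
force: [-0.6, 0.3, -0.2]
width: 0.0875
```

```bash
python3 - <<'E'
from h import *
plan((.4735,-.3058),.022,1.906,vmax=30)
E
```

```text
t 2.82 p [ 470.  -306.1   16.5] dist [3.5 0.3 5.5] rv [-0.37 -0.25  0.01] F [-0.6  0.3 -0.2] w 87.5 rows 1
[-0.8, -5.6, -3.4] [-0.37, -0.25, 0.01]
```

Request:
{"api": "move_arm", "payload": {"deltas": [{"dp":[-1,-5,-3.5],"rotation":[-0.3,-0.3,0]},{"dp":[0,0,0],"rotation":[0,0,0]}]}}

```text
t: 2.98
eef_pos: [0.4733, -0.3057, 0.0213]
ee_rot: [-1.567, -0.002, 1.908]
force: [0.3, -0.5, 0.3]
width: 0.0878
```

```bash
python3 - <<'E'
from h import *
plan((.4735,-.3058),.022,1.906,vmax=30)
E
```

```text
t 2.98 p [ 473.3 -305.7   21.3] dist [ 0.2 -0.1  0.7] rv [-0.21  0.12  0.11] F [ 0.3 -0.5  0.3] w 87.8 rows 1
[-0.1, -0.7, -0.2] [-0.21, 0.12, 0.11]
```

Request:
{"api": "move_arm", "payload": {"deltas": [{"dp":[0,0,0],"rotation":[0,0,0]},{"dp":[0,0,0],"rotation":[0,0,0]},{"dp":[0,0,0],"rotation":[0,0,0]},{"dp":[0,0,0],"rotation":[0,0,0]},{"dp":[0,0,0],"rotation":[0,0,0]}], "jaw": 255, "squeeze": 45}}

```text
t: 3.4
eef_pos: [0.477, -0.3068, 0.0272]
ee_rot: [-1.575, 0.004, 1.909]
force: [-0.6, 0.0, -0.5]
width: 0.0597
```

Request:
{"api": "move_arm", "payload": {"deltas": [{"dp":[0,0,0],"rotation":[0,0,0]},{"dp":[0,0,0],"rotation":[0,0,0]},{"dp":[0,0,0],"rotation":[0,0,0]},{"dp":[0,0,0],"rotation":[0,0,0]}]}}

```text
t: 3.73
eef_pos: [0.4774, -0.3069, 0.0283]
ee_rot: [-1.577, 0.005, 1.909]
force: [0.9, 0.1, -0.8]
width: 0.0332
```

Request:
{"api": "move_arm", "payload": {"deltas": [{"dp":[0,6,2],"rotation":[0.3,0,0]},{"dp":[0,0,0],"rotation":[0,0,0]}]}}

```text
t: 3.9
eef_pos: [0.4753, -0.3077, 0.0219]
ee_rot: [-1.571, 0.005, 1.909]
force: [-0.6, -0.2, -1.3]
width: 0.0237
```

```bash
python3 - <<'E'
from h import *
plan((.4735,-.3058),.022,1.906,vmax=30)
E
```

```text
t 3.9 p [ 475.3 -307.7   21.9] dist [-1.8  1.9  0.1] rv [ 0.    0.15 -0.27] F [-0.6 -0.2 -1.3] w 23.7 rows 1
[2.4, -0.1, 1.1] [0.0, 0.15, -0.27]
```

Request:
{"api": "move_arm", "payload": {"deltas": [{"dp":[0,0,0],"rotation":[0,0,0]},{"dp":[0,0,0],"rotation":[0,0,0]},{"dp":[0,-10,0],"rotation":[0,0,0]},{"dp":[0,-30,0],"rotation":[0,0,0]},{"dp":[0,-35,0],"rotation":[0,0,0]}]}}

```text
t: 4.32
eef_pos: [0.4697, -0.3055, 0.0915]
ee_rot: [-1.558, -0.005, 1.907]
force: [0.6, -0.4, -0.8]
width: 0.0234
```

```bash
python3 - <<'E'
from h import *
f=grab('scene','s2.png');np.savez('s2.npz',**f)
im=cv2.imread('pics/s2.png')[120:320,150:420];cv2.imwrite('pics/s2c.png',cv2.resize(im,None,fx=2.8,fy=2.8,interpolation=cv2.INTER_CUBIC))
print(d2w(-48,56))
plan(d2w(-48,56),.16,np.pi/2+DY)
E
```

```text
[0.47050051 0.10017431]
t 4.37 p [ 473.5 -307.2   99.3] dist [ -3.  407.3  60.7] rv [-0.34  5.81 -0.11] F [ 3.2 -1.5  5. ] w 23.7 rows 11
[35.0, -5.6, -12.0] [-0.03, 0.53, -0.01]
[35.1, -5.6, -11.7] [-0.03, 0.53, -0.01]
[35.2, -5.6, -11.4] [-0.03, 0.53, -0.01]
[35.3, -5.6, -11.0] [-0.03, 0.53, -0.01]
[35.4, -5.6, -10.7] [-0.03, 0.53, -0.01]
[35.5, -5.6, -10.4] [-0.03, 0.53, -0.01]
[35.6, -5.6, -10.1] [-0.03, 0.53, -0.01]
[35.7, -5.6, -9.7] [-0.03, 0.53, -0.01]
[35.8, -5.5, -9.4] [-0.03, 0.53, -0.01]
[35.9, -5.5, -9.1] [-0.03, 0.53, -0.01]
[36.0, -5.5, -8.8] [-0.03, 0.53, -0.01]
```

View pics/s2c.png

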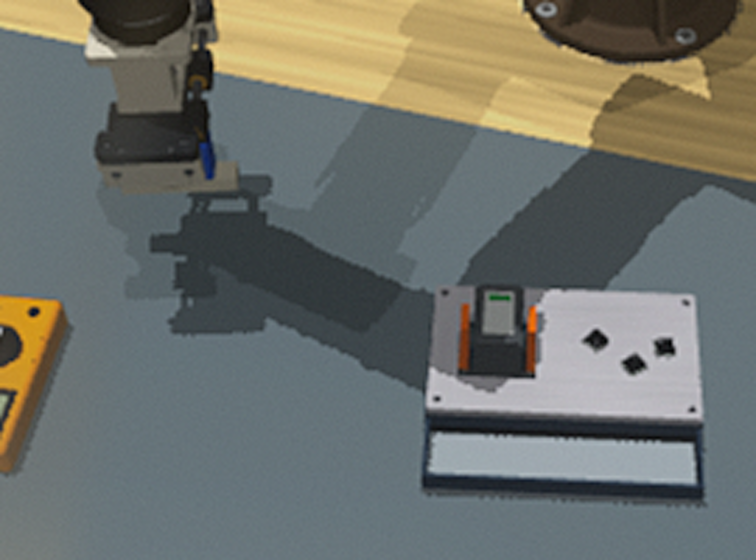

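The scraper is lifted and its foot shows below the gripper, at about (230,175) in the crop. Carrying it over, rising first.

Request:
{"api": "move_arm", "payload": {"deltas": [{"dp":[20,-25,-6],"rotation":[0,0.6,0]},{"dp":[30,-22,-10],"rotation":[0,0.6,0]},{"dp":[35,-10,-11],"rotation":[0,0.6,0]},{"dp":[35,0,-11],"rotation":[0,0.6,0]},{"dp":[35,0,-11],"rotation":[0,0.6,0]}]}}

```text
t: 4.78
eef_pos: [0.4745, -0.1447, 0.1637]
ee_rot: [-1.573, 0.005, 1.846]
force: [1.6, 0.4, -1.2]
width: 0.0235
```

Request:
{"api": "move_arm", "payload": {"deltas": [{"dp":[35,0,-10.5],"rotation":[0,0.6,0]},{"dp":[35,0,-10],"rotation":[0,0.6,0]},{"dp":[35,0,-10],"rotation":[0,0.6,0]},{"dp":[35,0,-9.5],"rotation":[0,0.6,0]}]}}

```text
t: 5.12
eef_pos: [0.4764, 0.0076, 0.1669]
ee_rot: [-1.579, 0.004, 1.8]
force: [1.0, 0.6, -0.5]
width: 0.0241
```

```bash
python3 - <<'E'
from h import *
plan(d2w(-48,56),.13,np.pi/2+DY)
E
```

```text
t 5.12 p [476.4   7.6 166.9] dist [ -5.9  92.6 -36.9] rv [ 0.48 -0.43 -0.23] F [ 1.   0.6 -0.5] w 24.1 rows 3
[30.5, 12.2, -5.0] [0.16, -0.14, -0.08]
[30.5, 12.2, -5.1] [0.16, -0.14, -0.08]
[30.5, 12.3, -5.2] [0.16, -0.14, -0.08]
```

Request:
{"api": "move_arm", "payload": {"deltas": [{"dp":[30,5,-5],"rotation":[0.2,-0.2,0]},{"dp":[30,10,-5],"rotation":[0.2,-0.1,0]},{"dp":[28,10,-5],"rotation":[0.1,-0.1,0]},{"dp":[0,0,0],"rotation":[0,0,0]},{"dp":[0,0,0],"rotation":[0,0,0]}]}}

```text
t: 5.53
eef_pos: [0.4705, 0.1083, 0.1446]
ee_rot: [-1.578, 0.001, 1.814]
force: [-0.2, 0.0, -1.7]
width: 0.0242
```

```bash
python3 - <<'E'
from h import *
f=grab('scene','s3.png');np.savez('s3.npz',**f)
t=grab('top','t3.png');np.savez('t3.npz',**t)
im=cv2.imread('pics/s3.png')[120:320,250:520];cv2.imwrite('pics/s3c.png',cv2.resize(im,None,fx=2.8,fy=2.8,interpolation=cv2.INTER_CUBIC))
plan(d2w(-48,56),.08,np.pi/2+DY)
P=cloud(f);px=f['pixels'].astype(int);hsv=cv2.cvtColor(f['pixels'],cv2.COLOR_RGB2HSV)
m=(P[...,2]>.07)&(P[...,2]<.17)&(hsv[...,1]<90)&(px.min(-1)>140)&(abs(P[...,0]-.48)<.1)&(abs(P[...,1]-.1)<.1)
print(m.sum(),np.percentile(P[m],[2,25,50,75,98],axis=0).round(3))
E
```

```text
t 5.63 p [470.8 107.2 144.7] dist [ -0.3  -7.  -64.7] rv [ 0.4   0.27 -0.08] F [-0.2 -1.  -1.9] w 24.1 rows 2
[-3.3, 32.3, 1.2] [0.2, 0.13, -0.04]
[-3.4, 32.3, 1.1] [0.2, 0.13, -0.04]
158 [[0.471 0.001 0.079]
 [0.487 0.007 0.084]
 [0.538 0.013 0.086]
 [0.551 0.065 0.136]
 [0.563 0.078 0.14 ]]
```

View pics/s3c.png

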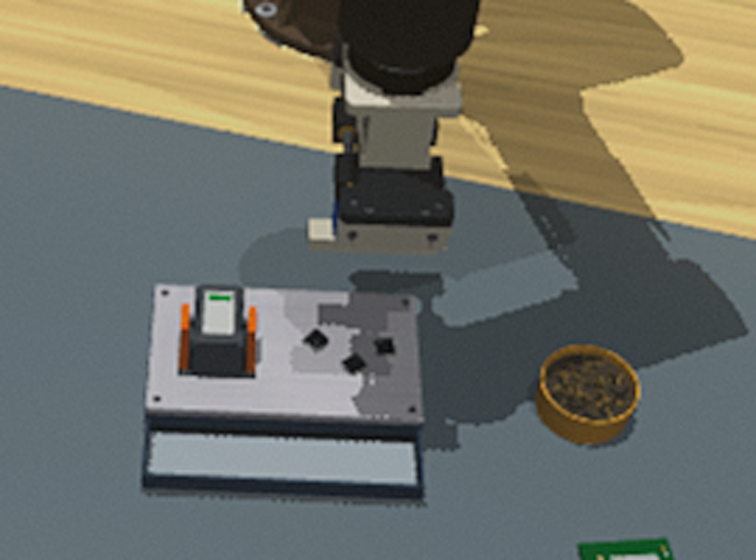

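Request:
{"api": "move_arm", "payload": {"deltas": [{"dp":[-3.5,30,1],"rotation":[0.2,0.2,0]},{"dp":[-3,25,1],"rotation":[0.1,0.1,0]},{"dp":[0,8,0],"rotation":[0,0,0]},{"dp":[0,0,0],"rotation":[0,0,0]},{"dp":[0,0,0],"rotation":[0,0,0]}]}}

```text
t: 6.05
eef_pos: [0.4732, 0.0973, 0.0835]
ee_rot: [-1.578, 0.0, 1.802]
force: [-0.0, -0.5, -0.1]
width: 0.0237
```

```bash
python3 - <<'E'
from h import *
plan(d2w(-48,56),.063,np.pi/2+DY)
E
```

```text
t 6.05 p [473.2  97.3  83.5] dist [ -2.7   2.9 -20.5] rv [ 0.42 -0.31 -0.01] F [-0.  -0.5 -0.1] w 23.7 rows 1
[3.5, 20.5, 2.1] [0.42, -0.31, -0.01]
```

Request:
{"api": "move_arm", "payload": {"deltas": [{"dp":[2,10,2],"rotation":[0.3,-0.2,0]},{"dp":[1,6,0],"rotation":[0.1,-0.1,0]},{"dp":[0,2,0],"rotation":[0,0,0]},{"dp":[0,0,0],"rotation":[0,0,0]}]}}

```text
t: 6.38
eef_pos: [0.4725, 0.1003, 0.0672]
ee_rot: [-1.576, -0.001, 1.807]
force: [0.0, 0.4, -0.8]
width: 0.0237
```

```bash
python3 - <<'E'
from h import *
plan(d2w(-48,54),.063,np.pi/2+DY)
f=grab('scene','s4.png')
im=cv2.imread('pics/s4.png')[120:320,250:520];cv2.imwrite('pics/s4c.png',cv2.resize(im,None,fx=2.8,fy=2.8,interpolation=cv2.INTER_CUBIC))
E
```

```text
t 6.38 p [472.5 100.3  67.2] dist [-1.6 -2.  -4.2] rv [ 0.27 -0.05  0.07] F [ 0.   0.4 -0.8] w 23.7 rows 1
[-1.6, 4.2, 2.0] [0.27, -0.05, 0.07]
```

View pics/s4c.png

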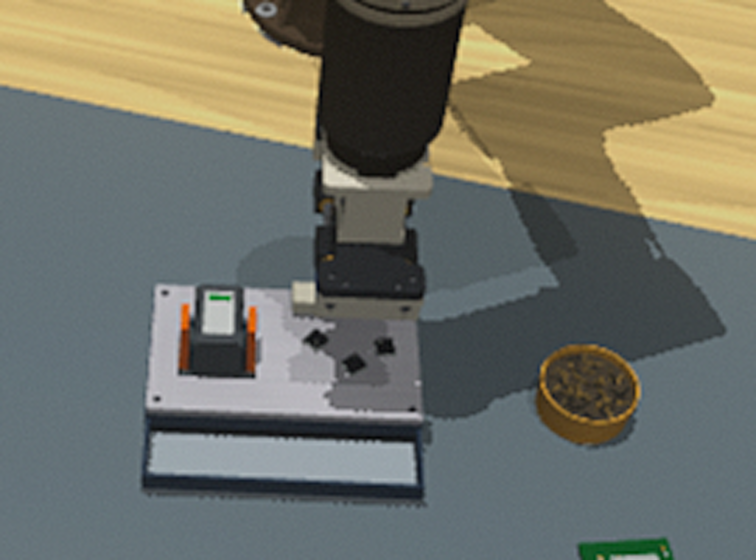

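The foot's left end is at (305,297), behind all three chips. Lowering the last few millimetres.

Request:
{"api": "move_arm", "payload": {"deltas": [{"dp":[-1,2.5,1],"rotation":[0.2,0,0]},{"dp":[0,1.5,0],"rotation":[0,0,0]},{"dp":[0,0,0],"rotation":[0,0,0]}]}}

```text
t: 6.68
eef_pos: [0.4724, 0.0996, 0.0639]
ee_rot: [-1.573, -0.002, 1.808]
force: [-0.1, -0.2, -1.3]
width: 0.0237
```

```bash
python3 - <<'E'
from h import *
plan(d2w(66,54),.063,np.pi/2+DY,vmax=12)
E
```

```text
t 6.68 p [472.4  99.6  63.9] dist [109.3  25.4  -0.9] rv [0.15 0.   0.1 ] F [-0.1 -0.2 -1.3] w 23.7 rows 10
[-0.1, 0.1, -11.2] [0.02, 0.0, 0.01]
[-0.1, 0.1, -11.2] [0.02, 0.0, 0.01]
[-0.1, 0.1, -11.2] [0.02, 0.0, 0.01]
[-0.1, 0.1, -11.2] [0.02, 0.0, 0.01]
[-0.1, 0.1, -11.2] [0.02, 0.0, 0.01]
[-0.1, 0.1, -11.2] [0.02, 0.0, 0.01]
[-0.1, 0.1, -11.2] [0.02, 0.0, 0.01]
[-0.1, 0.1, -11.2] [0.02, 0.0, 0.01]
[-0.1, 0.1, -11.2] [0.02, 0.0, 0.01]
[-0.1, 0.1, -11.2] [0.02, 0.0, 0.01]
```

Clearance is about 1–2 mm. Sweeping in short calls so I can watch z.

Request:
{"api": "move_arm", "payload": {"deltas": [{"dp":[0,0.3,-5],"rotation":[0,0,0]},{"dp":[0,0.2,-7],"rotation":[0,0,0]},{"dp":[0,0.2,-7],"rotation":[0,0,0]}]}}

```text
t: 6.93
eef_pos: [0.4914, 0.1043, 0.0636]
ee_rot: [-1.574, -0.002, 1.808]
force: [0.3, 0.1, -0.8]
width: 0.024
```

```bash
python3 - <<'E'
from h import *
plan(d2w(66,54),.063,np.pi/2+DY,n=1);print(w2d(arm.get_state()['eef_pos']))
E
```

```text
t 6.93 p [491.4 104.3  63.6] dist [90.4 20.7 -0.6] rv [0.17 0.04 0.11] F [ 0.3  0.1 -0.8] w 24.0 rows 1
[-1.1, 0.9, -92.7] [0.17, 0.04, 0.11]
[-26.71549635  55.06378193]
```

Request:
{"api": "move_arm", "payload": {"deltas": [{"dp":[-0.2,0.3,-6],"rotation":[0,0,0]},{"dp":[-0.2,0.3,-6],"rotation":[0,0,0]},{"dp":[0,0.3,-6],"rotation":[0,0,0]},{"dp":[0,0.3,-6],"rotation":[0,0,0]}]}}

```text
t: 7.27
eef_pos: [0.5187, 0.1104, 0.0624]
ee_rot: [-1.574, -0.002, 1.808]
force: [-0.1, -0.4, -0.6]
width: 0.0235
```

```bash
python3 - <<'E'
from h import *
plan(d2w(66,54),.063,np.pi/2+DY,n=1);print(w2d(arm.get_state()['eef_pos']))
f=grab('scene','s5.png')
im=cv2.imread('pics/s5.png')[120:320,250:520];cv2.imwrite('pics/s5c.png',cv2.resize(im,None,fx=2.8,fy=2.8,interpolation=cv2.INTER_CUBIC))
E
```

```text
t 7.27 p [518.7 110.4  62.4] dist [63.1 14.6  0.6] rv [0.2  0.03 0.11] F [-0.1 -0.4 -0.6] w 23.5 rows 1
[-0.7, -0.4, -64.8] [0.2, 0.03, 0.11]
[ 1.21500481 54.66393979]
```

View pics/s5c.png

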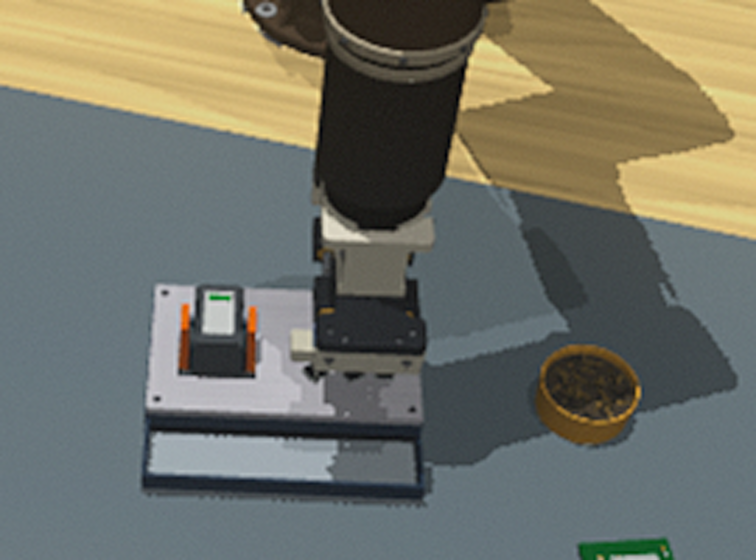

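All three chips, at about (313,372), (355,375) and (382,374), are moving ahead of the foot. Carrying on.

Request:
{"api": "move_arm", "payload": {"deltas": [{"dp":[0,0,-6],"rotation":[0,0,0]},{"dp":[0,0,-6],"rotation":[0,0,0]},{"dp":[0,0,-6],"rotation":[0,0,0]},{"dp":[0,0,-6],"rotation":[0,0,0]}]}}

```text
t: 7.65
eef_pos: [0.5446, 0.1166, 0.062]
ee_rot: [-1.574, -0.002, 1.808]
force: [-0.1, -0.7, -0.3]
width: 0.0242
```

```bash
python3 - <<'E'
from h import *
plan(d2w(66,54),.063,np.pi/2+DY,n=1);print(w2d(arm.get_state()['eef_pos']))
E
```

```text
t 7.65 p [544.6 116.6  62. ] dist [37.2  8.4  1. ] rv [0.16 0.03 0.09] F [-0.1 -0.7 -0.3] w 24.2 rows 1
[-0.6, -0.9, -38.2] [0.16, 0.03, 0.09]
[27.84562018 54.57394919]
```

Request:
{"api": "move_arm", "payload": {"deltas": [{"dp":[0,-0.2,-6],"rotation":[0,0,0]},{"dp":[0,0,-6],"rotation":[0,0,0]},{"dp":[0,0,-6],"rotation":[0,0,0]},{"dp":[0,0,-6],"rotation":[0,0,0]}]}}

```text
t: 7.98
eef_pos: [0.5706, 0.1229, 0.0623]
ee_rot: [-1.574, -0.001, 1.808]
force: [-0.1, -0.2, -1.5]
width: 0.024
```

```bash
python3 - <<'E'
from h import *
plan(d2w(66,54),.063,np.pi/2+DY,n=1);print(w2d(arm.get_state()['eef_pos']))
f=grab('scene','s6.png')
im=cv2.imread('pics/s6.png')[120:320,250:520];cv2.imwrite('pics/s6c.png',cv2.resize(im,None,fx=2.8,fy=2.8,interpolation=cv2.INTER_CUBIC))
E
```

```text
t 7.98 p [570.6 122.9  62.3] dist [11.2  2.1  0.7] rv [0.16 0.04 0.08] F [-0.1 -0.2 -1.5] w 24.0 rows 1
[-0.6, -0.7, -11.4] [0.16, 0.04, 0.08]
[54.61441065 54.59567078]
```

View pics/s6c.png

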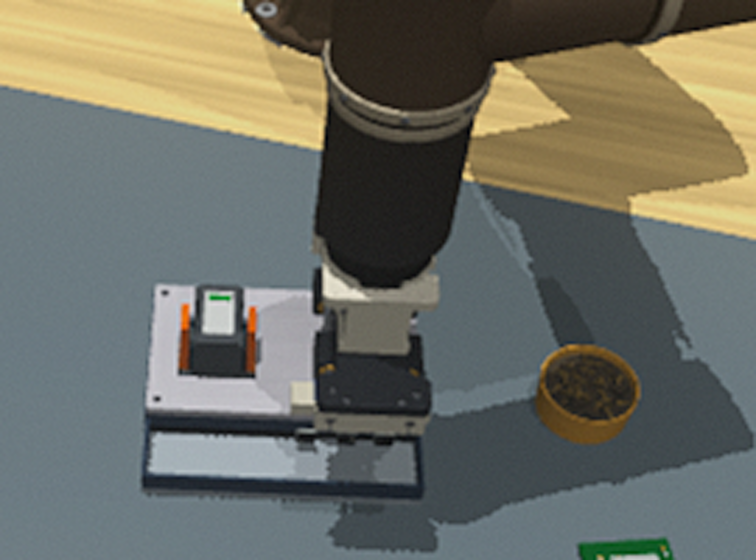

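The chips are overhanging the edge at about (308,435), (345,440) and (380,440). Pushing about 14 mm further.

Request:
{"api": "move_arm", "payload": {"deltas": [{"dp":[0,-0.5,-5],"rotation":[0,0,0]},{"dp":[0,0,-5],"rotation":[0,0,0]},{"dp":[0,0,-4],"rotation":[0,0,0]},{"dp":[0,0,0],"rotation":[0,0,0]},{"dp":[0,0,0],"rotation":[0,0,0]}]}}

```text
t: 8.45
eef_pos: [0.5873, 0.127, 0.0627]
ee_rot: [-1.574, -0.001, 1.808]
force: [-0.4, -0.2, -1.9]
width: 0.0236
```

```bash
python3 - <<'E'
from h import *
plan(d2w(66,54),.063,np.pi/2+DY,n=1);print(w2d(arm.get_state()['eef_pos']))
f=grab('scene','s7.png')
im=cv2.imread('pics/s7.png')[120:320,250:520];cv2.imwrite('pics/s7c.png',cv2.resize(im,None,fx=2.8,fy=2.8,interpolation=cv2.INTER_CUBIC))
E
```

```text
t 8.45 p [587.3 127.   62.7] dist [-5.5 -2.   0.3] rv [0.2  0.04 0.08] F [-0.4 -0.2 -1.9] w 23.6 rows 1
[-0.7, -0.3, 5.9] [0.2, 0.04, 0.08]
[71.85830822 54.68125289]
```

View pics/s7c.png

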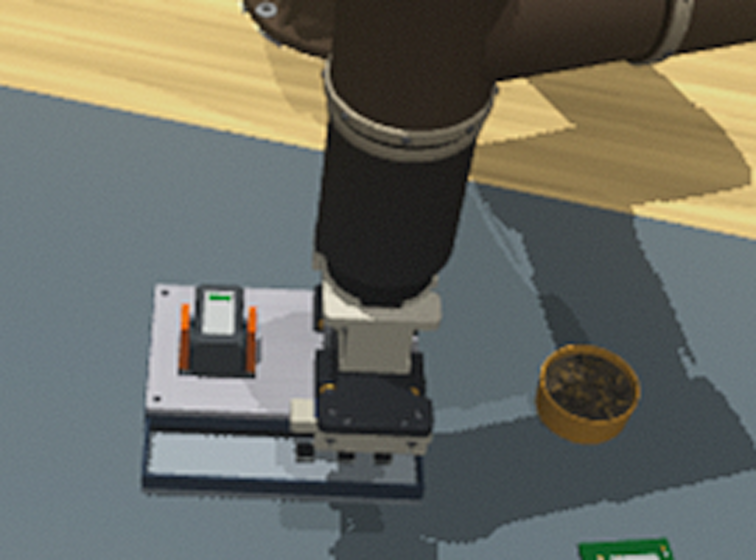

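The chips appear to be in the tray at (303,450), (345,457) and (382,457). I'll raise the arm straight up and back, then check.

Request:
{"api": "move_arm", "payload": {"deltas": [{"dp":[0,-10,3],"rotation":[0,0,0]},{"dp":[0,-25,15],"rotation":[0,0,0]},{"dp":[0,-30,30],"rotation":[0,0,0]},{"dp":[0,-20,35],"rotation":[0,0,0]},{"dp":[0,-5,20],"rotation":[0,0,0]}]}}

```text
t: 8.92
eef_pos: [0.4842, 0.1012, 0.1542]
ee_rot: [-1.568, 0.001, 1.808]
force: [-0.3, -0.3, -1.7]
width: 0.0237
```

```bash
python3 - <<'E'
from h import *
f=grab('scene','s8.png');np.savez('s8.npz',**f)
im=cv2.imread('pics/s8.png')[120:320,250:520];cv2.imwrite('pics/s8c.png',cv2.resize(im,None,fx=2.8,fy=2.8,interpolation=cv2.INTER_CUBIC))
px=f['pixels'].astype(int);P=cloud(f)
ok=(px.max(-1)<80)
n,l,st,cc=cv2.connectedComponentsWithStats(ok.astype(np.uint8))
for i in range(1,n):
    d=w2d(ray(f,*cc[i],.014))
    if 10<st[i,4]<90 and 50<d[0]<125 and abs(d[1])<115: print(st[i,4],np.round(d,1),np.median(P[...,2][l==i]))
plan((.475,-.30),.2,1.906)
E
```

```text
33 [84.3 18.7] 0.014413509819806825
36 [82.5 51.5] 0.014373864981406914
43 [82.7 80.2] 0.014040224657510647
t 8.97 p [481.7 100.4 154.6] dist [  -6.7 -400.4   45.4] rv [-0.15 -5.67 -0.02] F [-5.  -2.1 -1.9] w 24.0 rows 11
[-35.2, -4.1, 9.1] [-0.01, -0.52, -0.0]
[-35.2, -4.1, 9.4] [-0.01, -0.52, -0.0]
[-35.1, -4.1, 9.8] [-0.01, -0.52, -0.0]
[-35.0, -4.1, 10.1] [-0.01, -0.52, -0.0]
[-34.9, -4.1, 10.4] [-0.01, -0.52, -0.0]
[-34.8, -4.1, 10.7] [-0.01, -0.52, -0.0]
[-34.7, -4.1, 11.0] [-0.01, -0.52, -0.0]
[-34.6, -4.1, 11.3] [-0.01, -0.52, -0.0]
[-34.5, -4.1, 11.6] [-0.01, -0.52, -0.0]
[-34.4, -4.1, 11.9] [-0.01, -0.52, -0.0]
[-34.3, -4.1, 12.2] [-0.01, -0.52, -0.0]
```

View pics/s8c.png

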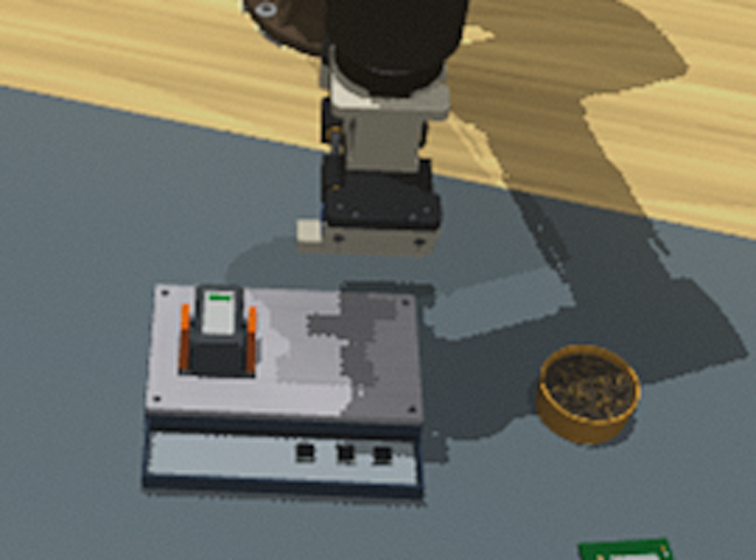

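All three chips lie flat in the tray, at dock x≈83 and y≈19/52/80. Taking the scraper back to its spot.

Request:
{"api": "move_arm", "payload": {"deltas": [{"dp":[-25,-4,7],"rotation":[0,-0.5,0]},{"dp":[-35,-4,9.5],"rotation":[0,-0.5,0]},{"dp":[-35,-4,10],"rotation":[0,-0.5,0]},{"dp":[-35,-4,10],"rotation":[0,-0.5,0]},{"dp":[-35,-2,10],"rotation":[0,-0.5,0]}]}}

```text
t: 9.38
eef_pos: [0.476, -0.0714, 0.18]
ee_rot: [-1.58, -0.001, 1.865]
force: [1.6, -0.4, -2.2]
width: 0.0236
```

Request:
{"api": "move_arm", "payload": {"deltas": [{"dp":[-35,0,10.5],"rotation":[0,-0.5,0]},{"dp":[-35,0,11],"rotation":[0,-0.5,0]},{"dp":[-35,0,11],"rotation":[0,-0.5,0]},{"dp":[-34,10,11],"rotation":[0,-0.5,0]},{"dp":[-30,20,11],"rotation":[0,-0.5,0]}]}}

```text
t: 9.8
eef_pos: [0.4763, -0.2583, 0.1589]
ee_rot: [-1.594, 0.006, 1.914]
force: [1.8, -0.6, -1.2]
width: 0.0236
```

```bash
python3 - <<'E'
from h import *
plan((.475,-.30),.06,1.906,vmax=25)
E
```

```text
t 9.8 p [ 476.3 -258.3  158.9] dist [ -1.3 -41.7 -98.9] rv [ 1.31  0.47 -0.35] F [ 1.8 -0.6 -1.2] w 23.6 rows 5
[-7.6, 19.8, 3.5] [0.26, 0.09, -0.07]
[-7.7, 19.8, 3.4] [0.26, 0.09, -0.07]
[-7.7, 19.8, 3.3] [0.26, 0.09, -0.07]
[-7.7, 19.8, 3.2] [0.26, 0.09, -0.07]
[-7.8, 19.8, 3.1] [0.26, 0.09, -0.07]
```

Request:
{"api": "move_arm", "payload": {"deltas": [{"dp":[-10,18,3.5],"rotation":[0.3,0.1,0]},{"dp":[-8,20,3],"rotation":[0.3,0.1,0]},{"dp":[-6,20,3],"rotation":[0.3,0.1,0]},{"dp":[-4,15,3],"rotation":[0.2,0.1,0]},{"dp":[0,0,0],"rotation":[0,0,0]}]}}

```text
t: 10.22
eef_pos: [0.471, -0.297, 0.0839]
ee_rot: [-1.574, 0.006, 1.899]
force: [-0.9, 0.2, -1.0]
width: 0.0238
```

```bash
python3 - <<'E'
from h import *
plan((.475,-.31),.03,1.906,vmax=15)
E
```

```text
t 10.22 p [ 471.  -297.    83.9] dist [  4.  -13.  -53.9] rv [ 0.18 -0.42 -0.37] F [-0.9  0.2 -1. ] w 23.8 rows 4
[-3.3, 13.5, 0.1] [0.04, -0.1, -0.09]
[-3.3, 13.5, 0.1] [0.04, -0.1, -0.09]
[-3.4, 13.5, 0.1] [0.04, -0.1, -0.09]
[-3.4, 13.5, 0.1] [0.04, -0.1, -0.09]
```

Request:
{"api": "move_arm", "payload": {"deltas": [{"dp":[-3,16,0],"rotation":[0.1,-0.1,-0.1]},{"dp":[-3,16,0],"rotation":[0.1,-0.1,-0.1]},{"dp":[-2,13,0],"rotation":[0,-0.1,-0.1]},{"dp":[0,2,0],"rotation":[0,0,0]},{"dp":[0,0,0],"rotation":[0,0,0]}]}}

```text
t: 10.63
eef_pos: [0.475, -0.3048, 0.0404]
ee_rot: [-1.574, 0.004, 1.905]
force: [0.2, 0.8, -1.0]
width: 0.0238
```

```bash
python3 - <<'E'
from h import *
plan((.475,-.31),.0225,1.906,vmax=15)
E
```

```text
t 10.63 p [ 475.  -304.8   40.4] dist [  0.   -5.2 -17.9] rv [ 0.17 -0.04 -0.22] F [ 0.2  0.8 -1. ] w 23.8 rows 2
[-2.4, 9.0, 0.9] [0.08, -0.02, -0.11]
[-2.4, 9.0, 0.9] [0.08, -0.02, -0.11]
```

Request:
{"api": "move_arm", "payload": {"deltas": [{"dp":[0,7,0],"rotation":[0.1,0,-0.2]},{"dp":[0,7,0],"rotation":[0.1,0,0]},{"dp":[0,3,0],"rotation":[0,0,0]},{"dp":[0,1,0],"rotation":[0,0,0]}]}}

```text
t: 10.97
eef_pos: [0.4771, -0.3045, 0.0244]
ee_rot: [-1.574, 0.003, 1.907]
force: [-0.3, 0.3, -1.1]
width: 0.0238
```

```bash
python3 - <<'E'
from h import *
plan((.475,-.305),.0225,1.906,n=1)
E
```

```text
t 10.97 p [ 477.1 -304.5   24.4] dist [-2.1 -0.5 -1.9] rv [ 0.18  0.03 -0.16] F [-0.3  0.3 -1.1] w 23.8 rows 1
[0.2, 1.9, 2.1] [0.18, 0.03, -0.16]
```

Request:
{"api": "move_arm", "payload": {"deltas": [{"dp":[0,1.5,0],"rotation":[0.1,0,0]},{"dp":[0,1,0],"rotation":[0,0,0]},{"dp":[0,0.5,0],"rotation":[0,0,0]}]}}

```text
t: 11.22
eef_pos: [0.4773, -0.3044, 0.0215]
ee_rot: [-1.572, 0.003, 1.907]
force: [-2.2, 2.5, 5.6]
width: 0.0241
```

Contact with the bench, 5.6 N upward. Releasing.

Request:
{"api": "move_arm", "payload": {"deltas": [{"dp":[0,0,0],"rotation":[0,0,0]},{"dp":[0,0,0],"rotation":[0,0,0]},{"dp":[0,0,0],"rotation":[0,0,0]},{"dp":[0,0,0],"rotation":[0,0,0]},{"dp":[0,0,0],"rotation":[0,0,0]}], "jaw": 0}}

```text
t: 11.63
eef_pos: [0.4783, -0.3048, 0.0226]
ee_rot: [-1.574, 0.005, 1.907]
force: [0.1, -0.2, -0.6]
width: 0.0515
```

Request:
{"api": "move_arm", "payload": {"deltas": [{"dp":[0,0,0],"rotation":[0,0,0]},{"dp":[0,0,0],"rotation":[0,0,0]},{"dp":[0,0,0],"rotation":[0,0,0]}]}}

```text
t: 11.88
eef_pos: [0.4784, -0.3049, 0.0227]
ee_rot: [-1.574, 0.005, 1.907]
force: [0.5, -0.5, -1.0]
width: 0.0718
```

```bash
python3 - <<'E'
from h import *
plan((.4773,-.3045),.13,1.906,vmax=25)
E
```

```text
t 11.88 p [ 478.4 -304.9   22.7] dist [ -1.1   0.4 107.3] rv [ 0.19  0.08 -0.28] F [ 0.5 -0.5 -1. ] w 71.8 rows 5
[0.0, -21.5, 0.1] [0.04, 0.02, -0.06]
[0.1, -21.5, 0.1] [0.04, 0.02, -0.06]
[0.1, -21.5, 0.1] [0.04, 0.02, -0.06]
[0.1, -21.5, 0.1] [0.04, 0.02, -0.06]
[0.1, -21.5, 0.2] [0.04, 0.02, -0.06]
```

Request:
{"api": "move_arm", "payload": {"deltas": [{"dp":[0,-10,0],"rotation":[0,0,0]},{"dp":[0,-25,0],"rotation":[0,0,0]},{"dp":[0,-30,0],"rotation":[0,0,0]},{"dp":[0,-35,0],"rotation":[0,0,0]},{"dp":[0,-35,0],"rotation":[0,0,0]}]}}

```text
t: 12.3
eef_pos: [0.4722, -0.3028, 0.1564]
ee_rot: [-1.56, -0.005, 1.906]
force: [0.5, -0.5, -0.5]
width: 0.0874
```

```bash
python3 - <<'E'
from h import *
f=grab('scene','s9.png');np.savez('s9.npz',**f)
im=cv2.imread('pics/s9.png')[120:320,150:420];cv2.imwrite('pics/s9c.png',cv2.resize(im,None,fx=2.8,fy=2.8,interpolation=cv2.INTER_CUBIC))
plan(d2w(0,-55),.2,DY+np.pi);plan(d2w(0,-55),.2,DY,n=1)
E
```

```text
t 12.35 p [ 475.9 -304.6  164.4] dist [ 67.3 308.2  35.6] rv [-2.400e-01 -8.427e+01  2.000e-02] F [ 3.3 -1.7  7.9] w 87.5 rows 13
[20.7, -2.8, -12.7] [-0.02, -6.48, 0.0]
[19.1, -2.8, -15.0] [-0.02, -6.48, 0.0]
[17.3, -2.8, -17.0] [-0.02, -6.48, 0.0]
[15.2, -2.8, -18.9] [-0.02, -6.48, 0.0]
[13.0, -2.8, -20.5] [-0.02, -6.48, 0.0]
[10.6, -2.8, -21.8] [-0.02, -6.48, 0.0]
[8.1, -2.8, -22.9] [-0.02, -6.48, 0.0]
[5.5, -2.8, -23.6] [-0.02, -6.48, 0.0]
[2.8, -2.8, -24.1] [-0.02, -6.48, 0.0]
[0.0, -2.8, -24.3] [-0.02, -6.48, 0.0]
[-2.7, -2.8, -24.1] [-0.02, -6.48, 0.0]
[-5.4, -2.8, -23.6] [-0.02, -6.48, 0.0]
[-8.1, -2.7, -22.9] [-0.02, -6.48, 0.0]
t 12.35 p [ 475.9 -304.6  164.4] dist [ 67.3 308.2  35.6] rv [-2.000e-02  9.573e+01 -2.500e-01] F [ 3.3 -1.7  7.9] w 87.5 rows 1
[268.5, -36.7, -165.3] [-0.02, 95.73, -0.25]
```

View pics/s9c.png

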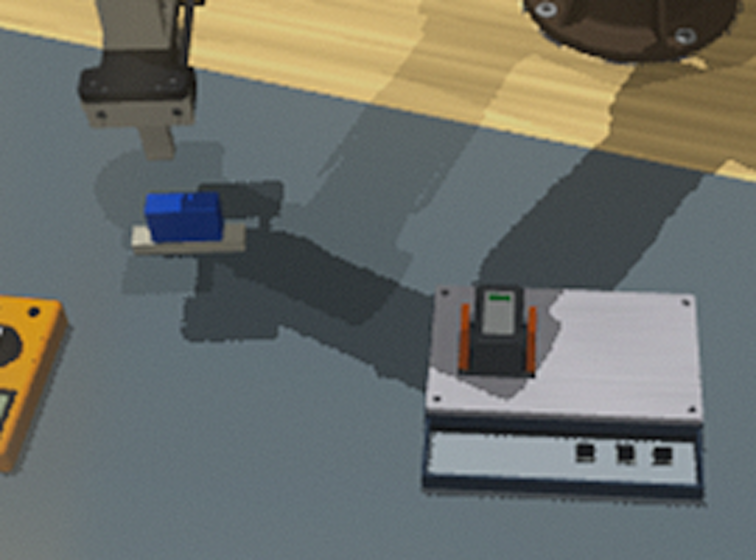

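The scraper stands upright on the bench, released, at about (185,225), and the chips are still in the tray. Moving to the cassette.

Request:
{"api": "move_arm", "payload": {"deltas": [{"dp":[20,-3,-12],"rotation":[0,-6.5,0]},{"dp":[19,-3,-15],"rotation":[0,-6.5,0]},{"dp":[17,-3,-17],"rotation":[0,-6.5,0]},{"dp":[15,-3,-19],"rotation":[0,-6.5,0]},{"dp":[13,-3,-20],"rotation":[0,-6.5,0]}]}}

```text
t: 12.77
eef_pos: [0.5031, -0.188, 0.1884]
ee_rot: [-1.572, 0.012, 2.489]
force: [-0.0, 0.2, 0.1]
width: 0.0877
```

Request:
{"api": "move_arm", "payload": {"deltas": [{"dp":[10.5,0,-22],"rotation":[0,-6.5,0]},{"dp":[8,0,-23],"rotation":[0,-6.5,0]},{"dp":[5.5,0,-23.5],"rotation":[0,-6.5,0]},{"dp":[3,0,-24],"rotation":[0,-6.5,0]},{"dp":[0,0,-24],"rotation":[0,-6.5,0]}]}}

```text
t: 13.18
eef_pos: [0.5265, -0.0634, 0.1931]
ee_rot: [-1.566, 0.018, 3.085]
force: [0.4, 0.0, -0.4]
width: 0.088
```

```bash
python3 - <<'E'
from h import *
plan(d2w(0,-55),.16,DY+np.pi)
E
```

```text
t 13.18 p [526.5 -63.4 193.1] dist [ 16.7  66.9 -33.1] rv [ -0.42 -16.79  -0.98] F [ 0.4  0.  -0.4] w 88.0 rows 3
[-4.1, 11.0, -22.6] [-0.14, -5.6, -0.33]
[-6.4, 11.0, -22.1] [-0.14, -5.6, -0.33]
[-8.6, 11.0, -21.3] [-0.14, -5.6, -0.33]
```

Request:
{"api": "move_arm", "payload": {"deltas": [{"dp":[-4,8,-21],"rotation":[-0.1,-5.6,-0.3]},{"dp":[-6,8,-21],"rotation":[-0.1,-5.6,-0.3]},{"dp":[-8,8,-18],"rotation":[-0.1,-4.5,-0.3]},{"dp":[0,0,0],"rotation":[0,0,0]},{"dp":[0,0,0],"rotation":[0,0,0]}]}}

```text
t: 13.6
eef_pos: [0.5437, 0.0051, 0.1724]
ee_rot: [-1.569, 0.007, -2.897]
force: [-0.7, 0.0, 0.9]
width: 0.0878
```

```bash
python3 - <<'E'
from h import *
plan(d2w(0,-55),.11,DY+np.pi)
E
```

```text
t 13.6 p [543.7   5.1 172.4] dist [ -0.5  -1.5 -62.4] rv [-0.11  0.43 -0.38] F [-0.7  0.   0.9] w 87.8 rows 2
[0.6, 31.2, 0.6] [-0.06, 0.22, -0.19]
[0.5, 31.2, 0.7] [-0.06, 0.22, -0.19]
```

Request:
{"api": "move_arm", "payload": {"deltas": [{"dp":[0.5,25,0.5],"rotation":[0,0.2,-0.2]},{"dp":[0.5,25,0.5],"rotation":[0,0.2,-0.2]},{"dp":[0,8,0],"rotation":[0,0,0]},{"dp":[0,0,0],"rotation":[0,0,0]},{"dp":[0,0,0],"rotation":[0,0,0]}]}}

```text
t: 14.02
eef_pos: [0.5445, 0.0025, 0.1169]
ee_rot: [-1.568, 0.005, -2.909]
force: [-1.0, 0.1, 0.8]
width: 0.0876
```

```bash
python3 - <<'E'
from h import *
plan(d2w(0,-55),.047,DY+np.pi)
f=grab('scene','s10.png')
im=cv2.imread('pics/s10.png')[120:320,200:470];cv2.imwrite('pics/s10c.png',cv2.resize(im,None,fx=2.8,fy=2.8,interpolation=cv2.INTER_CUBIC))
E
```

```text
t 14.02 p [544.5   2.5 116.9] dist [ -1.3   1.1 -69.9] rv [-0.14 -0.25 -0.29] F [-1.   0.1  0.8] w 87.6 rows 2
[0.7, 34.9, -0.8] [-0.07, -0.12, -0.15]
[0.6, 34.9, -0.7] [-0.07, -0.12, -0.15]
```

View pics/s10c.png

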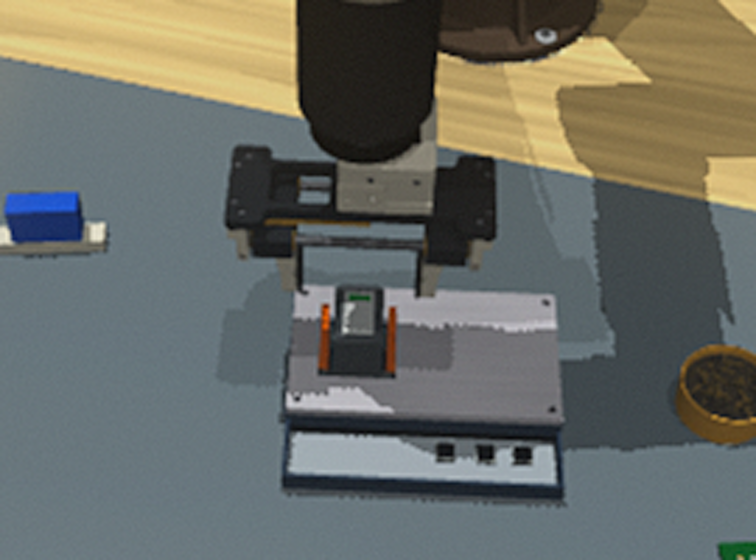

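The open fingers, at about (288,275) and (430,275), straddle the cassette with its orange catches at x 325 and 391. Descending.

Request:
{"api": "move_arm", "payload": {"deltas": [{"dp":[0.5,20,-0.5],"rotation":[-0.1,-0.1,-0.1]},{"dp":[0.5,20,-0.5],"rotation":[0,-0.1,-0.1]},{"dp":[0,18,0],"rotation":[0,0,0]},{"dp":[0,6,0],"rotation":[0,0,0]},{"dp":[0,0,0],"rotation":[0,0,0]}]}}

```text
t: 14.48
eef_pos: [0.5494, 0.0034, 0.0595]
ee_rot: [-1.57, 0.016, -2.907]
force: [-0.6, -0.4, -0.4]
width: 0.0879
```

```bash
python3 - <<'E'
from h import *
plan(d2w(0,-55),.047,DY+np.pi)
E
```

```text
t 14.48 p [549.4   3.4  59.5] dist [ -6.2   0.1 -12.5] rv [-0.04 -0.11 -0.9 ] F [-0.6 -0.4 -0.4] w 87.9 rows 1
[6.2, 12.4, -1.6] [-0.04, -0.11, -0.9]
```

Request:
{"api": "move_arm", "payload": {"deltas": [{"dp":[5,5,-1],"rotation":[0,-0.1,-0.8]},{"dp":[1,5,0],"rotation":[0,0,-0.1]},{"dp":[0,1,0],"rotation":[0,0,0]},{"dp":[0,0,0],"rotation":[0,0,0]}]}}

```text
t: 14.82
eef_pos: [0.5452, 0.0033, 0.0515]
ee_rot: [-1.57, 0.004, -2.905]
force: [0.5, 0.7, -0.7]
width: 0.0878
```

```bash
python3 - <<'E'
from h import *
plan(d2w(0,-55),.047,DY+np.pi)
E
```

```text
t 14.82 p [545.2   3.3  51.5] dist [-2.   0.2 -4.5] rv [-0.04  0.   -0.2 ] F [ 0.5  0.7 -0.7] w 87.8 rows 1
[1.9, 4.5, -0.7] [-0.04, 0.0, -0.2]
```

Request:
{"api": "move_arm", "payload": {"deltas": [{"dp":[1.5,3,-0.5],"rotation":[0,0,-0.2]},{"dp":[0.5,1,0],"rotation":[0,0,0]},{"dp":[0,0,0],"rotation":[0,0,0]}]}}

```text
t: 15.07
eef_pos: [0.5438, 0.0036, 0.0484]
ee_rot: [-1.57, 0.002, -2.904]
force: [-0.3, -0.4, 0.3]
width: 0.0878
```

```bash
python3 - <<'E'
from h import *
plan(d2w(0,-55),.047,DY+np.pi)
f=grab('scene','s11.png');np.savez('s11.npz',**f)
im=cv2.imread('pics/s11.png')[120:320,200:470];cv2.imwrite('pics/s11c.png',cv2.resize(im,None,fx=2.8,fy=2.8,interpolation=cv2.INTER_CUBIC))
E
```

```text
t 15.07 p [543.8   3.6  48.4] dist [-0.6 -0.1 -1.4] rv [-0.03  0.01 -0.11] F [-0.3 -0.4  0.3] w 87.8 rows 1
[0.6, 1.4, -0.1] [-0.03, 0.01, -0.11]
```

View pics/s11c.png

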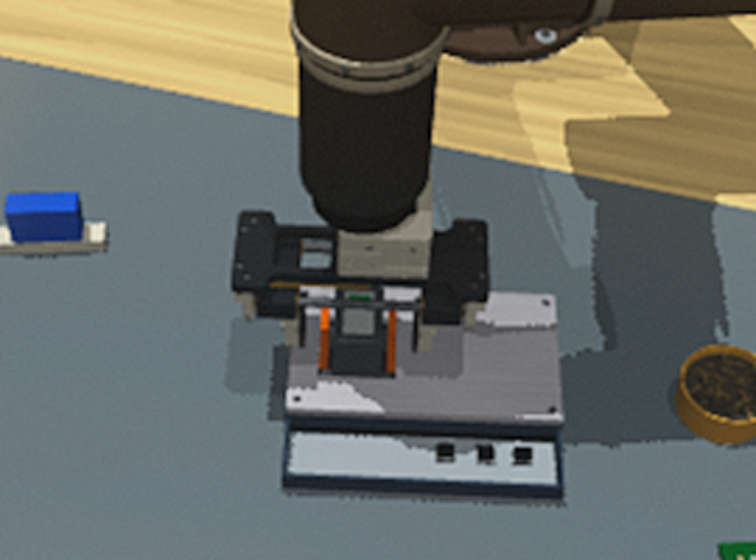

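The fingers straddle both catches evenly and sit clear of the deck. Closing.

Request:
{"api": "move_arm", "payload": {"deltas": [{"dp":[0,0,0],"rotation":[0,0,0]},{"dp":[0,0,0],"rotation":[0,0,0]},{"dp":[0,0,0],"rotation":[0,0,0]},{"dp":[0,0,0],"rotation":[0,0,0]}], "jaw": 255, "squeeze": 45}}

```text
t: 15.45
eef_pos: [0.544, 0.0037, 0.0487]
ee_rot: [-1.57, 0.002, -2.904]
force: [0.0, 0.4, -0.0]
width: 0.0664
```

Request:
{"api": "move_arm", "payload": {"deltas": [{"dp":[0,0,0],"rotation":[0,0,0]},{"dp":[0,0,0],"rotation":[0,0,0]},{"dp":[0,0,0],"rotation":[0,0,0]},{"dp":[0,0,0],"rotation":[0,0,0]}]}}

```text
t: 15.78
eef_pos: [0.5442, 0.0036, 0.0497]
ee_rot: [-1.57, 0.003, -2.904]
force: [-2.1, 0.8, 4.5]
width: 0.0437
```

```bash
python3 - <<'E'
from h import *
plan(d2w(0,-55),.047,DY+np.pi)
E
```

```text
t 15.78 p [544.2   3.6  49.7] dist [-1.  -0.1 -2.7] rv [-0.05  0.04 -0.15] F [-2.1  0.8  4.5] w 43.7 rows 1
[1.0, 2.7, -0.1] [-0.05, 0.04, -0.15]
```

Request:
{"api": "move_arm", "payload": {"deltas": [{"dp":[0,0,0],"rotation":[0,0,0]},{"dp":[0,0,0],"rotation":[0,0,0]}]}}

```text
t: 15.95
eef_pos: [0.544, 0.0037, 0.0497]
ee_rot: [-1.57, 0.003, -2.904]
force: [0.4, -0.7, -1.3]
width: 0.0437
```

```bash
python3 - <<'E'
from h import *
plan(d2w(0,-55),.047,DY+np.pi)
f=grab('scene','s12.png');np.savez('s12.npz',**f)
im=cv2.imread('pics/s12.png')[190:270,270:390];cv2.imwrite('pics/s12c.png',cv2.resize(im,None,fx=6,fy=6,interpolation=cv2.INTER_CUBIC))
E
```

```text
t 15.95 p [544.    3.7  49.7] dist [-0.8 -0.1 -2.7] rv [-0.04  0.03 -0.15] F [ 0.4 -0.7 -1.3] w 43.7 rows 1
[0.8, 2.7, -0.1] [-0.04, 0.03, -0.15]
```

View pics/s12c.png

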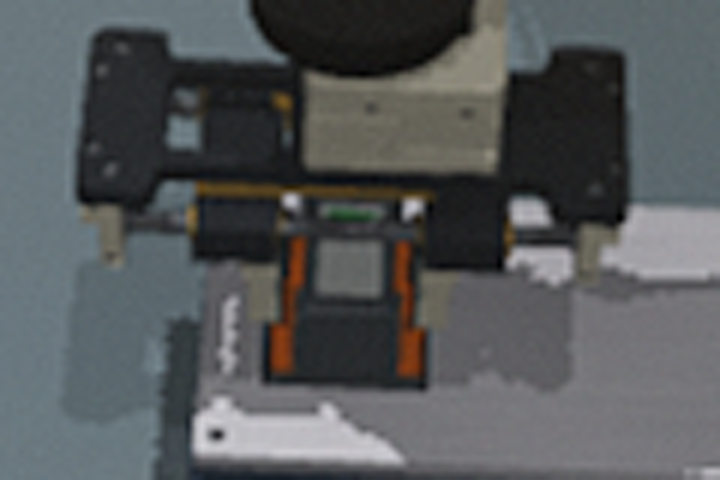

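The fingers hold both orange catches (crop x≈290 and 405) and they're pressed in. The opening holds at 43.7 mm, where I expected 47, so I'll lift slowly and check.

Request:
{"api": "move_arm", "payload": {"deltas": [{"dp":[0,-2,0],"rotation":[0,0,0]},{"dp":[0,-4,0],"rotation":[0,0,0]},{"dp":[0,-5,0],"rotation":[0,0,0]}]}}

```text
t: 16.25
eef_pos: [0.5425, 0.0033, 0.0595]
ee_rot: [-1.57, -0.001, -2.905]
force: [1.2, 0.3, -1.4]
width: 0.0436
```

```bash
python3 - <<'E'
from h import *
plan(d2w(0,-55),.14,DY+np.pi,n=8)
f=grab('scene','s13.png');np.savez('s13.npz',**f)
im=cv2.imread('pics/s13.png')[190:270,270:390];cv2.imwrite('pics/s13c.png',cv2.resize(im,None,fx=6,fy=6,interpolation=cv2.INTER_CUBIC))
E
```

```text
t 16.25 p [542.5   3.3  59.5] dist [ 0.7  0.2 80.5] rv [-0.04  0.    0.06] F [ 1.2  0.3 -1.4] w 43.6 rows 8
[-0.1, -10.1, 0.0] [-0.0, 0.0, 0.01]
[-0.1, -10.1, 0.0] [-0.0, 0.0, 0.01]
[-0.1, -10.1, 0.0] [-0.0, 0.0, 0.01]
[-0.1, -10.1, -0.0] [-0.0, 0.0, 0.01]
[-0.1, -10.1, -0.0] [-0.0, 0.0, 0.01]
[-0.1, -10.1, -0.0] [-0.0, 0.0, 0.01]
[-0.1, -10.1, -0.0] [-0.0, 0.0, 0.01]
[-0.1, -10.1, -0.0] [-0.0, 0.0, 0.01]
```

View pics/s13c.png

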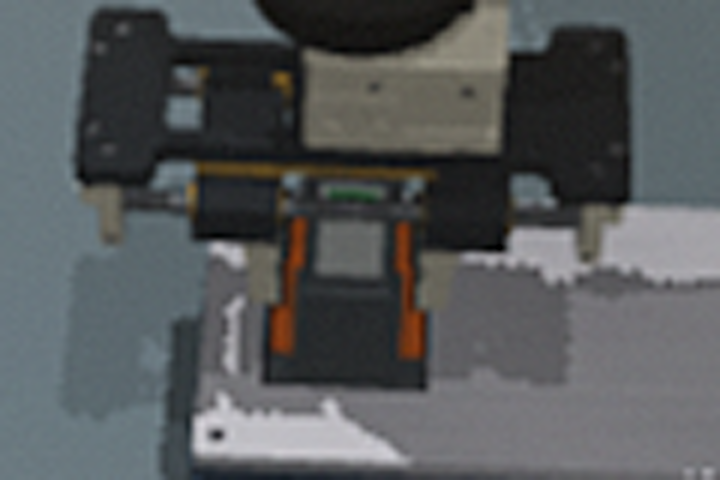

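The cassette is rising with the fingers. Lifting straight up.

Request:
{"api": "move_arm", "payload": {"deltas": [{"dp":[0,-7,0],"rotation":[0,0,0]},{"dp":[0,-8,0],"rotation":[0,0,0]},{"dp":[0,-8,0],"rotation":[0,0,0]},{"dp":[0,-8,0],"rotation":[0,0,0]}]}}

```text
t: 16.63
eef_pos: [0.5424, 0.0033, 0.0936]
ee_rot: [-1.57, -0.002, -2.905]
force: [-0.0, -0.3, -2.5]
width: 0.0434
```

```bash
python3 - <<'E'
from h import *
plan(d2w(0,-55),.15,DY+np.pi,n=1)
E
```

```text
t 16.63 p [542.4   3.3  93.6] dist [ 0.8  0.2 56.4] rv [-0.04 -0.    0.09] F [-0.  -0.3 -2.5] w 43.4 rows 1
[-0.8, -56.4, 0.0] [-0.04, -0.0, 0.09]
```

Request:
{"api": "move_arm", "payload": {"deltas": [{"dp":[0,-10,0],"rotation":[0,0,0]},{"dp":[0,-10,0],"rotation":[0,0,0]},{"dp":[0,-10,0],"rotation":[0,0,0]},{"dp":[0,-10,0],"rotation":[0,0,0]},{"dp":[0,-6,0],"rotation":[0,0,0]}]}}

```text
t: 17.05
eef_pos: [0.5424, 0.0033, 0.1464]
ee_rot: [-1.57, 0.001, -2.905]
force: [0.1, 0.6, -2.7]
width: 0.0439
```

Request:
{"api": "move_arm", "payload": {"deltas": [{"dp":[0,-3,0],"rotation":[0,0,0]},{"dp":[0,0,0],"rotation":[0,0,0]},{"dp":[0,0,0],"rotation":[0,0,0]},{"dp":[0,0,0],"rotation":[0,0,0]},{"dp":[0,0,0],"rotation":[0,0,0]}]}}

```text
t: 17.47
eef_pos: [0.5426, 0.0035, 0.1517]
ee_rot: [-1.571, 0.004, -2.905]
force: [0.6, 0.2, -2.6]
width: 0.0436
```

```bash
python3 - <<'E'
from h import *
f=grab('scene','s14.png');np.savez('s14.npz',**f)
im=cv2.imread('pics/s14.png')[120:320,150:420];cv2.imwrite('pics/s14c.png',cv2.resize(im,None,fx=2.9,fy=2.9,interpolation=cv2.INTER_CUBIC))
plan(d2w(0,-55),.15,DY+np.pi,n=1);print(np.abs(arm.get_state()['qd']).max())
px=f['pixels'].astype(int);P=cloud(f);hsv=cv2.cvtColor(f['pixels'],cv2.COLOR_RGB2HSV)
o=(hsv[...,0]<16)&(hsv[...,1]>180)&(abs(P[...,0]-.55)<.06)&(abs(P[...,1])<.06)
n,l,st,cc=cv2.connectedComponentsWithStats(o.astype(np.uint8))
for i in range(1,n):
  if st[i,4]>8: print(st[i,4],cc[i],np.percentile(P[l==i],[3,50,97],axis=0).round(3).tolist())
ok=(px.max(-1)<80)
n,l,st,cc=cv2.connectedComponentsWithStats(ok.astype(np.uint8))
for i in range(1,n):
    d=w2d(ray(f,*cc[i],.014))
    if 10<st[i,4]<90 and 50<d[0]<125 and abs(d[1])<115: print(st[i,4],np.round(d,1),np.median(P[...,2][l==i]))
E
```

```text
t 17.52 p [542.5   3.4 151.5] dist [ 0.7  0.1 -1.5] rv [ 0.01 -0.01 -0.22] F [ 0.8 -0.2 -2.6] w 43.7 rows 1
[-0.7, 1.5, 0.1] [0.01, -0.01, -0.22]
0.0028058640095833393
52 [318.03846154 210.40384615] [[0.539, -0.022, 0.129], [0.557, -0.015, 0.158], [0.562, -0.012, 0.182]]
55 [339.32727273 211.29090909] [[0.528, 0.021, 0.129], [0.544, 0.028, 0.158], [0.55, 0.033, 0.185]]
39 [82.3 18.2] 0.013071292248898359
37 [82.5 51. ] 0.014104627946543435
41 [82.6 80.6] 0.013360219804508189
```

View pics/s14c.png

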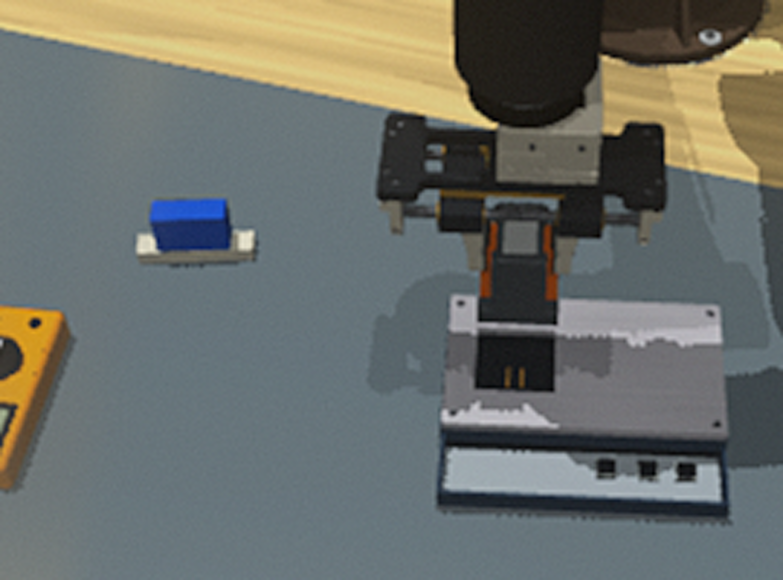

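The cassette hangs upright well above the empty bay, with its foot's lower edge at about (518,322). The scraper stands at (200,235) and the three chips are in the tray. The arm is still, so I'm handing in.

```bash
python3 -c "
from station import arm
print(arm.job_done())"
```

```text
the job is handed in; nothing more can be done
None
```

The job is done and handed in at about 17.5 s of the 66 s allowed; no verdict was reported back.

**What I did:**
- I swept all three chips into the catch tray with the held scraper.
- I stood the scraper back on the bench near where it started and let go of it.
- I pinched both side catches at 45 N, lifted the cassette straight out, and finished holding it still.

**Last checks:**
- **Chips:** all three lie flat in the tray at dock x ≈ 82 mm and y ≈ 18, 51 and 81 mm, with their tops about 14 mm above the bench.
- **Scraper:** it stands upright and released in the last picture.
- **Cassette:** it hangs upright and clear of the bay. Its underside is about 7 to 8 cm above the deck, worked out from the lift rather than measured. The held weight reads about 2.6 N and the joints are practically still.
- **Bystanders:** the arm did not go near the tin, meter or board. I did not measure them again.

**Disagreements:**
- The finger opening on the pinched catches read 43.7 mm, against the 47 mm given for both catches fully in. I did not find out why. The hooks did release and the grip stayed steady, but I could not read how far in the catches are.
- Rows with no movement let the arm drift a few millimetres several times, and I corrected that along the way.

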